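# Shake the relays out of their stick into the three bays of a kitting tray

### The job

Take the clear relay stick (the thicker tube) out of its sloping cradle without losing a relay, and tip and shake its eight relays out over the kitting tray so that they are spread evenly: at least two in each of the three bays and none anywhere else. Keep the mouth low so that no relay falls from more than a hand's breadth, and do not touch the relays with the fingers. Then lay the empty stick back home in its lane, plugged end down against the stop as it lay, and leave the pliers and the probe pen where they are.

Things in the scene. Friction and masses are not known exactly. Their poses are not given: they have to be found in the camera images.
- stick: The relay stick (the shaker): clear straight square tube 190 mm long, 23 x 23 mm outside, 18 x 18 mm inside, about 90 g empty; the thicker of the two tubes in the cradle. Origin on its axis at mid length; x runs along it to the open mouth (+95 mm), z is its upper side as it lies, y across. The relays lie in it in single file, free to slide, at first against the plug.
- stick_mouth (a point): Centre of the stick's open mouth, which has no stopper; the front relay starts about 24 mm inside it. Friction holds the relays until the stick is tipped mouth-down by roughly 25 to 36 degrees; shaking along the axis makes them creep out sooner.
- stick_foot (a point): Centre of the stick's other end, closed by a 10 mm plug.
- relay0: Relay 1 of eight alike black box-shaped relays, 19 x 15.4 x 15.2 mm with five short pins, about 12 g; origin at its centre, x its long side. The one nearest the plug.
- relay1: Relay 2 of eight alike black box-shaped relays, 19 x 15.4 x 15.2 mm with five short pins, about 12 g; origin at its centre, x its long side. In the stick in this order from the plug.
- relay2: Relay 3 of eight alike black box-shaped relays, 19 x 15.4 x 15.2 mm with five short pins, about 12 g; origin at its centre, x its long side. In the stick in this order from the plug.
- relay3: Relay 4 of eight alike black box-shaped relays, 19 x 15.4 x 15.2 mm with five short pins, about 12 g; origin at its centre, x its long side. In the stick in this order from the plug.
- relay4: Relay 5 of eight alike black box-shaped relays, 19 x 15.4 x 15.2 mm with five short pins, about 12 g; origin at its centre, x its long side. In the stick in this order from the plug.
- relay5: Relay 6 of eight alike black box-shaped relays, 19 x 15.4 x 15.2 mm with five short pins, about 12 g; origin at its centre, x its long side. In the stick in this order from the plug.
- relay6: Relay 7 of eight alike black box-shaped relays, 19 x 15.4 x 15.2 mm with five short pins, about 12 g; origin at its centre, x its long side. In the stick in this order from the plug.
- relay7: Relay 8 of eight alike black box-shaped relays, 19 x 15.4 x 15.2 mm with five short pins, about 12 g; origin at its centre, x its long side. The one nearest the mouth.
- cradle: Fixed grey plastic cradle, base 176 x 118 mm, origin on the bench under its middle, z up, x up its slope. Two lanes rise 20 degrees (0.349 rad) toward +x: the stick lies in the lane at y = +31 mm, mouth up, its middle 58 mm above the bench; a fixed slim tube of chips (18 x 14 mm) lies in the lane at y = -31 mm.
- rest_mouth (a point): Where the centre of the stick's mouth belongs when the stick lies home. The lane holds it by a saddle 59 to 73 mm above mid length, between cheeks 28 mm apart, flared at the top, reaching 6 mm above the tube's axis.
- rest_foot (a point): Where the centre of the stick's plugged end belongs then. The lane holds it by a shoe with the same cheeks, 63 to 99 mm below mid length, with an end stop behind the plug. Between shoe and saddle the stick is free on all sides.
- tray: Fixed light grey kitting tray 104 x 246 mm, rim 34 mm high, floor 3 mm thick, with two 3 mm dividers 30 mm high that make three bays side by side along its y, each 98 mm (x) by 78 mm (y) inside. Origin on the bench under its centre; x points away from the robot or nearly, z up. A fixed board vice 66 mm high stands close beyond it.
- bay_left (a point): Centre of the floor of the left bay (+y).
- bay_middle (a point): Centre of the floor of the middle bay.
- bay_right (a point): Centre of the floor of the right bay (-y).
- fine_pliers: Blue pliers, 140 x 49 x 12 mm, lying on the mat left of the tray; origin under the middle. Leave alone.
- pencil_probe: Red probe pen, 110 x 14 mm, at the front edge of the bench; origin under the middle. Leave alone.

How it is judged:
On the way, in this order (a step that is already met when the one before it is completed fails the run):
1. The stick is lifted clear of the cradle with all eight relays still in it (z of stick in the frame of cradle above 0.11 m and x of each of relay0, relay1, relay2, relay3, relay4, relay5, relay6, relay7 in the frame of stick below 0.095 m and distance between each of relay0, relay1, relay2, relay3, relay4, relay5, relay6, relay7 and stick below 0.097 m), for 0.2 s.
2. All eight relays lie in the tray, at least two in each bay, while the stick is still away from the cradle (z of each of relay0, relay1, relay2, relay3, relay4, relay5, relay6, relay7 in the frame of tray below 0.036 m and x of relay0 in the frame of tray between -0.05 and 0.05 m and y of relay0 in the frame of tray between -0.122 and 0.122 m and x of relay1 in the frame of tray between -0.05 and 0.05 m and y of relay1 in the frame of tray between -0.122 and 0.122 m and x of relay2 in the frame of tray between -0.05 and 0.05 m and y of relay2 in the frame of tray between -0.122 and 0.122 m and x of relay3 in the frame of tray between -0.05 and 0.05 m and y of relay3 in the frame of tray between -0.122 and 0.122 m and x of relay4 in the frame of tray between -0.05 and 0.05 m and y of relay4 in the frame of tray between -0.122 and 0.122 m and x of relay5 in the frame of tray between -0.05 and 0.05 m and y of relay5 in the frame of tray between -0.122 and 0.122 m and x of relay6 in the frame of tray between -0.05 and 0.05 m and y of relay6 in the frame of tray between -0.122 and 0.122 m and x of relay7 in the frame of tray between -0.05 and 0.05 m and y of relay7 in the frame of tray between -0.122 and 0.122 m and ((y of any of relay0, relay2, relay4, relay6 in the frame of tray above 0.0405 m and y of any of relay1, relay3, relay5, relay7 in the frame of tray above 0.0405 m) or (y of any of relay0, relay1, relay4, relay5 in the frame of tray above 0.0405 m and y of any of relay2, relay3, relay6, relay7 in the frame of tray above 0.0405 m) or (y of any of relay0, relay1, relay2, relay3 in the frame of tray above 0.0405 m and y of any of relay4, relay5, relay6, relay7 in the frame of tray above 0.0405 m)) and ((y of any of relay0, relay2, relay4, relay6 in the frame of tray below -0.0405 m and y of any of relay1, relay3, relay5, relay7 in the frame of tray below -0.0405 m) or (y of any of relay0, relay1, relay4, relay5 in the frame of tray below -0.0405 m and y of any of relay2, relay3, relay6, relay7 in the frame of tray below -0.0405 m) or (y of any of relay0, relay1, relay2, relay3 in the frame of tray below -0.0405 m and y of any of relay4, relay5, relay6, relay7 in the frame of tray below -0.0405 m)) and (((y of relay0 in the frame of tray between -0.0405 and 0.0405 m or y of relay2 in the frame of tray between -0.0405 and 0.0405 m or y of relay4 in the frame of tray between -0.0405 and 0.0405 m or y of relay6 in the frame of tray between -0.0405 and 0.0405 m) and (y of relay1 in the frame of tray between -0.0405 and 0.0405 m or y of relay3 in the frame of tray between -0.0405 and 0.0405 m or y of relay5 in the frame of tray between -0.0405 and 0.0405 m or y of relay7 in the frame of tray between -0.0405 and 0.0405 m)) or ((y of relay0 in the frame of tray between -0.0405 and 0.0405 m or y of relay1 in the frame of tray between -0.0405 and 0.0405 m or y of relay4 in the frame of tray between -0.0405 and 0.0405 m or y of relay5 in the frame of tray between -0.0405 and 0.0405 m) and (y of relay2 in the frame of tray between -0.0405 and 0.0405 m or y of relay3 in the frame of tray between -0.0405 and 0.0405 m or y of relay6 in the frame of tray between -0.0405 and 0.0405 m or y of relay7 in the frame of tray between -0.0405 and 0.0405 m)) or ((y of relay0 in the frame of tray between -0.0405 and 0.0405 m or y of relay1 in the frame of tray between -0.0405 and 0.0405 m or y of relay2 in the frame of tray between -0.0405 and 0.0405 m or y of relay3 in the frame of tray between -0.0405 and 0.0405 m) and (y of relay4 in the frame of tray between -0.0405 and 0.0405 m or y of relay5 in the frame of tray between -0.0405 and 0.0405 m or y of relay6 in the frame of tray between -0.0405 and 0.0405 m or y of relay7 in the frame of tray between -0.0405 and 0.0405 m))) and distance between stick_foot and rest_foot above 0.08 m), for 0.2 s.
At the end, for the whole second after the job is handed in: All eight relays lie at rest in the tray's bays, at least two in each of the three (so two to four each); the stick lies at rest in its lane of the cradle, plugged end down, both its ends within 18 mm of where they belong (z of each of relay0, relay1, relay2, relay3, relay4, relay5, relay6, relay7 in the frame of tray below 0.036 m and x of relay0 in the frame of tray between -0.05 and 0.05 m and y of relay0 in the frame of tray between -0.122 and 0.122 m and x of relay1 in the frame of tray between -0.05 and 0.05 m and y of relay1 in the frame of tray between -0.122 and 0.122 m and x of relay2 in the frame of tray between -0.05 and 0.05 m and y of relay2 in the frame of tray between -0.122 and 0.122 m and x of relay3 in the frame of tray between -0.05 and 0.05 m and y of relay3 in the frame of tray between -0.122 and 0.122 m and x of relay4 in the frame of tray between -0.05 and 0.05 m and y of relay4 in the frame of tray between -0.122 and 0.122 m and x of relay5 in the frame of tray between -0.05 and 0.05 m and y of relay5 in the frame of tray between -0.122 and 0.122 m and x of relay6 in the frame of tray between -0.05 and 0.05 m and y of relay6 in the frame of tray between -0.122 and 0.122 m and x of relay7 in the frame of tray between -0.05 and 0.05 m and y of relay7 in the frame of tray between -0.122 and 0.122 m and ((y of any of relay0, relay2, relay4, relay6 in the frame of tray above 0.0405 m and y of any of relay1, relay3, relay5, relay7 in the frame of tray above 0.0405 m) or (y of any of relay0, relay1, relay4, relay5 in the frame of tray above 0.0405 m and y of any of relay2, relay3, relay6, relay7 in the frame of tray above 0.0405 m) or (y of any of relay0, relay1, relay2, relay3 in the frame of tray above 0.0405 m and y of any of relay4, relay5, relay6, relay7 in the frame of tray above 0.0405 m)) and ((y of any of relay0, relay2, relay4, relay6 in the frame of tray below -0.0405 m and y of any of relay1, relay3, relay5, relay7 in the frame of tray below -0.0405 m) or (y of any of relay0, relay1, relay4, relay5 in the frame of tray below -0.0405 m and y of any of relay2, relay3, relay6, relay7 in the frame of tray below -0.0405 m) or (y of any of relay0, relay1, relay2, relay3 in the frame of tray below -0.0405 m and y of any of relay4, relay5, relay6, relay7 in the frame of tray below -0.0405 m)) and (((y of relay0 in the frame of tray between -0.0405 and 0.0405 m or y of relay2 in the frame of tray between -0.0405 and 0.0405 m or y of relay4 in the frame of tray between -0.0405 and 0.0405 m or y of relay6 in the frame of tray between -0.0405 and 0.0405 m) and (y of relay1 in the frame of tray between -0.0405 and 0.0405 m or y of relay3 in the frame of tray between -0.0405 and 0.0405 m or y of relay5 in the frame of tray between -0.0405 and 0.0405 m or y of relay7 in the frame of tray between -0.0405 and 0.0405 m)) or ((y of relay0 in the frame of tray between -0.0405 and 0.0405 m or y of relay1 in the frame of tray between -0.0405 and 0.0405 m or y of relay4 in the frame of tray between -0.0405 and 0.0405 m or y of relay5 in the frame of tray between -0.0405 and 0.0405 m) and (y of relay2 in the frame of tray between -0.0405 and 0.0405 m or y of relay3 in the frame of tray between -0.0405 and 0.0405 m or y of relay6 in the frame of tray between -0.0405 and 0.0405 m or y of relay7 in the frame of tray between -0.0405 and 0.0405 m)) or ((y of relay0 in the frame of tray between -0.0405 and 0.0405 m or y of relay1 in the frame of tray between -0.0405 and 0.0405 m or y of relay2 in the frame of tray between -0.0405 and 0.0405 m or y of relay3 in the frame of tray between -0.0405 and 0.0405 m) and (y of relay4 in the frame of tray between -0.0405 and 0.0405 m or y of relay5 in the frame of tray between -0.0405 and 0.0405 m or y of relay6 in the frame of tray between -0.0405 and 0.0405 m or y of relay7 in the frame of tray between -0.0405 and 0.0405 m))) and linear speed of each of relay0, relay1, relay2, relay3, relay4, relay5, relay6, relay7, stick below 0.02 m/s and distance between stick_mouth and rest_mouth below 0.018 m and distance between stick_foot and rest_foot below 0.018 m); the robot touches nothing.
It fails at once if The fingers touch a relay (over 0.5 N) (contact force between the fingers and relay0 above 0.5 N or contact force between the fingers and relay1 above 0.5 N or contact force between the fingers and relay2 above 0.5 N or contact force between the fingers and relay3 above 0.5 N or contact force between the fingers and relay4 above 0.5 N or contact force between the fingers and relay5 above 0.5 N or contact force between the fingers and relay6 above 0.5 N or contact force between the fingers and relay7 above 0.5 N).
It fails at once if A relay drops from more than a hand's breadth (it reaches 1.7 m/s) (linear speed of any of relay0, relay1, relay2, relay3, relay4, relay5, relay6, relay7 above 1.7 m/s).
It fails at once if The pliers or the probe pen is moved by more than 20 mm (distance of any of fine_pliers, pencil_probe from where it was at the start of the episode above 0.02 m).
It also fails if it takes over 72 s, if anything falls off the work surface, if the arm or the gripper's body presses on something with over 40 N, if the wrist force passes 120 N, or if a joint passes its speed limit or range.

### The arm

A 6-joint arm with a two-finger parallel gripper is mounted at the origin on a cart in front of the work surface, level with it; the furniture and walls round the work are solid. World frame = base frame: x ahead of the robot, y to its left, z up, the work surface at z = 0. Lengths are in m, angles in rad, forces in N, time in s.
With the tool pointing down it reaches from about 0.4 to 0.825 m from the base axis. Payload 7 kg.
Tool frame: the origin (TCP) lies midway between the tips of the shut fingers; the grasp point (between the pads) lies arm.hold_point_z behind it (arm.hold_point_z is the distance from the TCP to the grasp point, in m); z points along the fingers, y is the line along which they close (so a half turn about z gives the same grasp; the last joint's range is limited). The gripper opens to 88 mm and grips with 3 to 60 N. Pads are 19 mm wide; open, the fingers measure 130 mm over their backs; the gripper's body (78 mm by 193 mm) begins 47 mm behind the grasp point.
Start: joints at [-0.95, 0.359, 0.012, 0, -1.224, -0.288], TCP at [0.22, -0.638, 0.227] pointing down, gripper open.
Joint ranges: [-3.07, 3.07], [-1.43, 2.12], [-1.02, 1.25], [-3.03, 1.67], [-3.05, -0], [-3.03, 3.03]. Speed limits (rad/s): [2.39, 2.39, 3.01, 3.14, 3.14, 3.14].

### API

Orientations are given as [roll, pitch, yaw] about the fixed x, y, z axes, in that order (R = Rz(yaw) Ry(pitch) Rx(roll)).
In Python, from station import arm gives the robot as it stands.
- The arm moves only by the shell command python3 -m crank 'ROWS' [OPENING] [FORCE]. ROWS is JSON, a list that holds one entry, the list of rows, each a list of 4 numbers: the shift along the tool's x, y, z in units of 25 mm (1.0 is 25 mm), then the turn about the tool's z in units of 5 degrees (1.0 is 5 degrees). A call has 1 to 12 rows; each row is the pose to reach, as a shift and turn from the pose commanded when the call began, along the tool's axes at that moment; what a row does not reach only later rows make up. A row lasts 1/8 s, in which the tool goes at most 62.5 mm and 10.7 degrees, less where a joint would pass 70% of its speed; a pose out of reach is approached as far as the arm can. A call with a gripper value outside its range is refused whole. OPENING is the closure, from 0 (fully open) to 1 (shut), set as the call begins (- or left out, the last holds). The fingers move at their own pace and stop on an object; FORCE is the grip in N (left out, the last holds). Time passes only in rows, so rows that repeat a pose let the fingers close. It gives the time, the measured TCP pose, the force, the opening and the grip force at its end, in the units of the state.
- arm.get_state(): the state, without advancing time (a new reading comes with each control period).
- arm.grab_frame(name): name is "scene" or "side" or "wrist"; returns (picture, depth): 384x512x3 uint8, red, green, blue; 384x512 float32, m along the optical axis (not along the pixel's ray), 0 where there is no reading.
- arm.get_calibration(name): a dict with "mtx" (3x3 intrinsics, pixels), "R" (3x3) and "t" (3): a world point X has camera coordinates R X + t; the wrist camera has in their place "mount" (4x4, takes a point from camera to tool coordinates, whose origin is the TCP and whose axes are the flange's). Camera axes: x right, y down, z forward; pixel columns grow to the right and rows downward; lengths in m; the calibration is good to about 2 mm. The wrist camera is an equidistant fisheye: a pixel r from the principal point sees the ray r / f radians off the axis. A picture is of the moment at which its call begins: read the wrist's pose just before it. get_calibration takes no time and is no camera call.
- arm.job_done(): hands the job in; it is judged then, once.
Trained networks look in the newest picture that a camera, given by its name, has taken for a name from the list of things; names that differ only in an ending like _2 or _b are one class to them, and where a whole thing is asked for, a point or a joint stands for the part that bears it (a point fixed in the world has none). Each returns a list of dicts, best first, with "score" (0 to 1); they miss things now and then, are a little off and sometimes report something else, mostly with a low value. They report only what shows in the picture. A call takes as long as a camera call.
- arm.recognise(thing, camera): "extent" ([left, top, width, height] in pixels, round what is visible of it).
- arm.trace(thing, camera): "mask" (384x512 bool, what is visible of it) and "extent" ([left, top, width, height] in pixels, round what is visible of it).
The state is a dict: "t": time; "q": joint angles; "qd": joint speeds; "joint_efforts": joint torques, N m; "eef_pos": TCP position; "ee_rot": TCP orientation; "force": force on the tool from outside, world axes, zero at the start; "moment": the same for the moment, N m; "width": finger opening in m; "gripper_force": force on a finger pad.
Only numpy, scipy, OpenCV 4.12 (cv2) and the standard library are available. Lean on these libraries where they do the work, as an engineer would, in place of code of your own. Each camera call takes 0.05 s, during which the arm holds its last target. There are 200 camera calls.

## Working session

There is one attempt and no reset: what is moved stays moved. The work goes in short steps, Python scripts to look and compute and a shell command to move; the robot and the scene stay as the last step left them, time stands still between calls to the robot, and variables do not carry over. Pictures are saved under pics/ and viewed, at most 10 in all, crops included, and the job is handed in when it is done.

```bash
ls; mkdir -p pics
cat > h.py <<'E'
import numpy as np, cv2
from scipy.spatial.transform import Rotation as Ro
from station import arm
def cloud(cam,d,mask=None):
    c=arm.get_calibration(cam);K=np.array(c["mtx"]);R=np.array(c["R"]);t=np.array(c["t"])
    m=d>0
    if mask is not None:m&=mask
    v,u=np.nonzero(m);z=d[v,u]
    P=np.stack([(u-K[0,2])/K[0,0]*z,(v-K[1,2])/K[1,1]*z,z],1)
    return (P-t)@R
def show(p,name): cv2.imwrite(f"pics/{name}.png",p[:,:,::-1])
E
python3 - <<'E'
from h import *
s=arm.get_state();print({k:np.round(s[k],3) for k in s}, arm.hold_point_z)
out=[]
for cam in("scene","side"):
    p,d=arm.grab_frame(cam);out.append(p)
    for th in("stick","cradle","tray","relay7","fine_pliers"):
        r=arm.trace(th,cam)
        if r:
            P=cloud(cam,d,r[0]["mask"]);print(cam,th,round(r[0]["score"],2),r[0]["extent"],np.round(np.median(P,0),3),np.round(np.percentile(P,[2,98],axis=0),3).tolist())
    np.savez(f"{cam}0.npz",p=p,d=d)
show(out[0],"s0");show(out[1],"d0")
E
```

```text
pics
{'t': np.float64(0.0), 'q': array([-0.95 ,  0.359,  0.011, -0.   , -1.224, -0.288]), 'qd': array([ 0.001, -0.001,  0.001, -0.001,  0.001,  0.   ]), 'joint_efforts': array([-3.0000e-03, -5.8272e+01,  2.9304e+01,  6.9970e+00,  7.0000e-03,
       -0.0000e+00]), 'eef_pos': array([ 0.22 , -0.638,  0.226]), 'ee_rot': array([ 3.14 , -0.   , -2.809]), 'force': array([ 1.155, -0.56 ,  0.497]), 'moment': array([-0.009, -0.004, -0.056]), 'gripper_force': np.float64(0.0), 'width': np.float64(0.088)} 0.0188
scene stick 0.76 [247.2, 115.1, 50.0, 41.8] [ 0.54  -0.289  0.065] [[0.453, -0.31, 0.032], [0.627, -0.277, 0.1]]
scene cradle 0.78 [246.4, 110.5, 62.6, 55.5] [ 0.533 -0.32   0.017] [[0.443, -0.382, 0.003], [0.617, -0.263, 0.086]]
scene tray 0.58 [210.7, 176.6, 82.5, 79.7] [ 0.456 -0.009  0.007] [[0.396, -0.137, 0.002], [0.505, 0.109, 0.037]]
scene fine_pliers 0.85 [180.9, 303.8, 52.6, 36.6] [0.396 0.297 0.017] [[0.34, 0.275, 0.006], [0.466, 0.321, 0.02]]
side stick 0.7 [260.3, 138.7, 52.1, 41.2] [ 0.549 -0.285  0.059] [[0.457, -0.418, -0.001], [0.632, -0.274, 0.096]]
side cradle 0.59 [258.5, 136.9, 62.8, 53.4] [ 0.546 -0.312  0.014] [[0.445, -0.38, -0.002], [0.633, -0.26, 0.085]]
side tray 0.89 [229.1, 194.0, 85.2, 73.9] [0.457 0.002 0.012] [[0.397, -0.135, -0.001], [0.507, 0.113, 0.034]]
side relay7 0.31 [182.6, 310.6, 77.2, 42.8] [0.398 0.301 0.014] [[0.341, 0.28, 0.007], [0.47, 0.324, 0.017]]
side fine_pliers 0.73 [183.5, 309.3, 74.6, 46.8] [0.397 0.303 0.014] [[0.341, 0.279, 0.006], [0.469, 0.324, 0.017]]
```

Run:
```python
from h import *
a=np.load("scene0.npz");b=np.load("side0.npz")
c1=cv2.resize(a["p"][80:340,140:340],None,fx=2,fy=2.3);c2=cv2.resize(b["p"][80:340,140:340],None,fx=2,fy=2.3)
show(np.hstack([c1,c2])[:600],"both")
# heights: tray/vice region, and cradle orientation
for n,z in(("scene",a),("side",b)):
    P=cloud(n,z["d"])
    v=P[(P[:,0]>.5)&(P[:,0]<.75)&(abs(P[:,1])<.2)&(P[:,2]>.045)&(P[:,2]<.15)]
    if len(v):print(n,"vice",len(v),np.round(np.percentile(v,[1,50,99],axis=0),3).tolist())
    s=P[(P[:,0]>.43)&(P[:,0]<.66)&(P[:,1]<-.265)&(P[:,1]>-.315)&(P[:,2]>.02)&(P[:,2]<.13)]
    for x in np.arange(.44,.66,.02):
        q=s[abs(s[:,0]-x)<.006]
        if len(q):print(round(x,2),len(q),np.round([q[:,1].min(),np.median(q[:,1]),q[:,1].max(),q[:,2].max()],3))
```

```text
scene vice 771 [[0.557, -0.075, 0.045], [0.597, 0.08, 0.058], [0.648, 0.199, 0.069]]
0.44 1 [-0.298 -0.298 -0.298  0.027]
0.46 47 [-0.307 -0.278 -0.266  0.045]
0.48 52 [-0.308 -0.279 -0.266  0.05 ]
0.5 39 [-0.303 -0.282 -0.276  0.061]
0.52 44 [-0.307 -0.286 -0.278  0.069]
0.54 40 [-0.31  -0.287 -0.281  0.076]
0.56 37 [-0.309 -0.289 -0.283  0.081]
0.58 40 [-0.31  -0.291 -0.285  0.09 ]
0.6 61 [-0.315 -0.295 -0.275  0.095]
0.62 50 [-0.315 -0.292 -0.276  0.104]
0.64 1 [-0.293 -0.293 -0.293  0.084]
side vice 607 [[0.558, -0.045, 0.045], [0.602, 0.167, 0.057], [0.652, 0.198, 0.066]]
0.46 36 [-0.299 -0.275 -0.266  0.041]
0.48 49 [-0.297 -0.275 -0.265  0.049]
0.5 46 [-0.303 -0.278 -0.274  0.056]
0.52 43 [-0.305 -0.28  -0.276  0.063]
0.54 46 [-0.304 -0.282 -0.278  0.069]
0.56 42 [-0.304 -0.285 -0.279  0.079]
0.58 41 [-0.309 -0.287 -0.281  0.084]
0.6 52 [-0.311 -0.286 -0.273  0.092]
0.62 48 [-0.309 -0.289 -0.273  0.1  ]
0.64 3 [-0.294 -0.291 -0.29   0.084]
```

View pics/both.png

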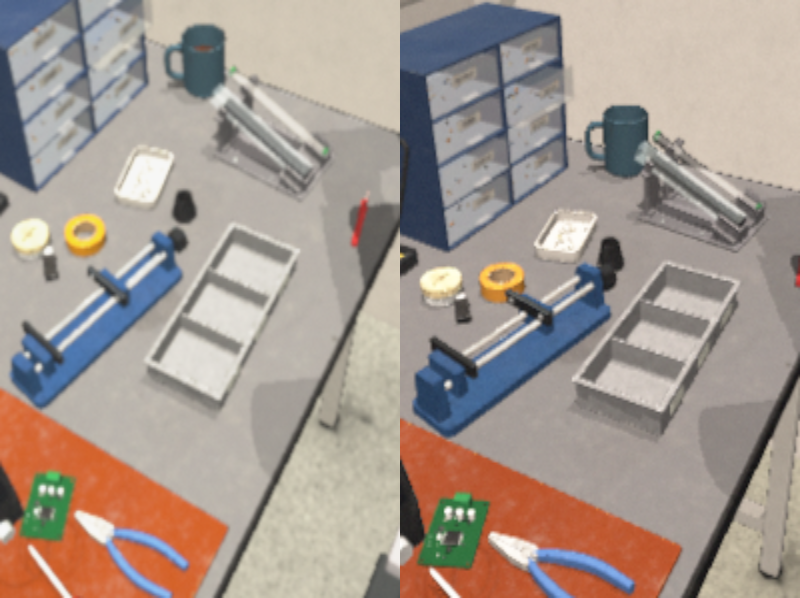

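```bash
python3 -m crank '[[[-14.8,9.7,0,4.8],[-14.8,9.7,0,4.8],[-14.8,9.7,0,4.8],[-14.8,9.7,0,4.8],[-14.8,9.7,0,4.8],[-14.8,9.7,0,4.8],[-14.8,9.7,0,4.8],[-14.8,9.7,0,4.8],[-14.8,9.7,0,4.8],[-14.8,9.7,0,4.8]]]' 0.4
cat >> h.py <<'E'
def T():
    s=arm.get_state();M=np.eye(4);M[:3,:3]=Ro.from_euler("xyz",s["ee_rot"]).as_matrix();M[:3,3]=s["eef_pos"];return M
def wcloud(M,d,mask=None):
    c=arm.get_calibration("wrist");K=np.array(c["mtx"]);m=d>0
    if mask is not None:m&=mask
    v,u=np.nonzero(m);z=d[v,u]
    a=(u-K[0,2])/K[0,0];b=(v-K[1,2])/K[1,1];r=np.hypot(a,b)+1e-9
    k=np.tan(r)/r
    P=np.stack([a*k*z,b*k*z,z,np.ones_like(z)],1)
    return (P@(M@np.array(c["mount"])).T)[:,:3],u,v
def move(dw):  # world shift -> tool units
    return np.round(T()[:3,:3].T@np.array(dw)/.025,2)
E
python3 - <<'E'
from h import *
M=T();p,d=arm.grab_frame("wrist");show(p,"w1");np.savez("w1.npz",p=p,d=d,M=M)
for th in("stick","cradle"):
    for r in arm.trace(th,"wrist")[:1]:
        P,u,v=wcloud(M,d,r["mask"]);print(th,round(r["score"],2),r["extent"],np.round(np.percentile(P,[2,50,98],axis=0),3).tolist())
        if th=="stick":
            for x in np.arange(.44,.66,.02):
                q=P[abs(P[:,0]-x)<.008]
                if len(q):print(round(x,2),len(q),np.round([q[:,1].min(),np.median(q[:,1]),q[:,1].max(),q[:,2].max()],3))
E
```

```text
t: 1.85
eef_pos: [0.4903, -0.2887, 0.2266]
ee_rot: [-3.142, -0.0, 3.055]
force: [0.3, 0.1, -0.6]
width: 0.0525
gripper_force: 0.0
stick 0.79 [246.2, 136.5, 22.7, 160.4] [[0.454, -0.31, 0.037], [0.526, -0.293, 0.063], [0.626, -0.277, 0.1]]
0.46 281 [-0.297 -0.286 -0.274  0.043]
0.48 292 [-0.299 -0.287 -0.276  0.05 ]
0.5 294 [-0.301 -0.289 -0.278  0.058]
0.52 283 [-0.304 -0.293 -0.282  0.065]
0.54 301 [-0.308 -0.294 -0.282  0.073]
0.56 295 [-0.307 -0.296 -0.284  0.08 ]
0.58 6 [-0.296 -0.29  -0.287  0.08 ]
0.6 103 [-0.311 -0.301 -0.289  0.095]
0.62 277 [-0.313 -0.301 -0.289  0.102]
cradle 0.69 [185.9, 129.7, 93.0, 166.5] [[0.444, -0.378, 0.003], [0.511, -0.332, 0.006], [0.617, -0.264, 0.087]]
```

View pics/w1.png

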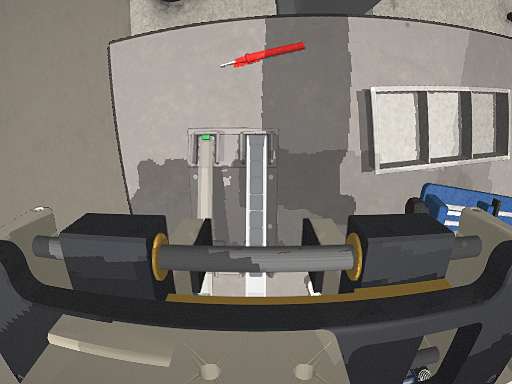

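```bash
python3 -m crank '[[[-0.15,0,2,0.1],[-0.15,0,4,0.1],[-0.15,0,6,0.1],[-0.15,0,7,0.1],[-0.15,0,7.6,0.1],[-0.15,0,8.1,0.1],[-0.15,0,8.1,0.1],[-0.15,0,8.1,0.1]]]' 0.4 && python3 -m crank '[[[0,0,0,0],[0,0,0,0],[0,0,0,0],[0,0,0,0],[0,0,0,0],[0,0,0,0]]]' 1 40
```

```text
t: 3.0
eef_pos: [0.4949, -0.2889, 0.026]
ee_rot: [-3.141, 0.001, 3.047]
force: [-3.7, 2.3, 10.6]
width: 0.0527
gripper_force: 5.6
t: 3.75
eef_pos: [0.4984, -0.2893, 0.0267]
ee_rot: [-3.14, 0.007, 3.048]
force: [3.0, 0.3, 6.9]
width: 0.0229
gripper_force: 42.2
```

```bash
python3 -m crank '[[[0,0,-0.3,0],[0,0,-0.8,0],[0,0,-1.6,0],[0,0,-2.6,0],[0,0,-3.6,0],[0,0,-4.6,0],[0,0,-4.6,0],[0,0,-4.6,0],[0,0,-4.6,0]]]' 1 50
python3 - <<'E'
from h import *
M=T();p,d=arm.grab_frame("side");show(cv2.resize(p[60:260,180:380],None,fx=3,fy=3),"lift");
for r in arm.trace("stick","side")[:1]:
    P=cloud("side",d,r["mask"]);print(r["score"],np.round(np.percentile(P,[2,50,98],axis=0),3).tolist())
M=T();p,d=arm.grab_frame("wrist")
for r in arm.trace("stick","wrist")[:1]:
    P,u,v=wcloud(M,d,r["mask"]);print(r["score"],np.round(np.percentile(P,[2,50,98],axis=0),3).tolist())
    for i in range(5):
        q=P[abs(P[:,0]-(.46+.04*i))<.008]
        if len(q):print(round(.46+.04*i,2),np.round([np.median(q[:,1]),np.percentile(q[:,2],90)],3))
E
```

```text
t: 4.88
eef_pos: [0.4938, -0.288, 0.138]
ee_rot: [3.141, -0.002, 3.046]
force: [-0.7, -0.4, -1.1]
width: 0.0226
gripper_force: 50.0
0.93 [[0.449, -0.76, -0.029], [0.539, -0.283, 0.163], [0.826, -0.199, 0.209]]
0.7 [[0.442, -0.375, 0.003], [0.47, -0.333, 0.02], [0.528, -0.263, 0.045]]
0.46 [-0.319  0.033]
0.5 [-0.344  0.045]
0.54 [-0.326  0.005]
```

View pics/lift.png

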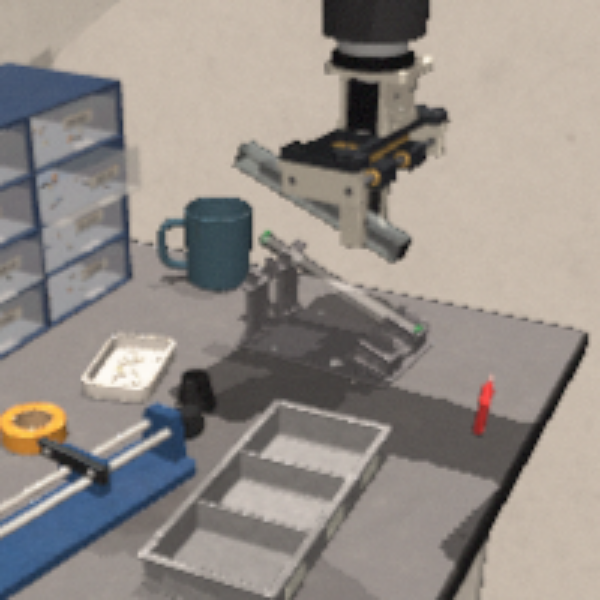

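Run:
```python
from h import *
w=np.load("w1.npz")
sets=[wcloud(w["M"],w["d"])[0]]+[cloud(n,np.load(n+"0.npz")["d"]) for n in("scene","side")]
for P in sets:
    q=P[(P[:,2]>.028)&(P[:,2]<.042)&(P[:,0]>.37)&(P[:,0]<.54)&(P[:,1]>-.17)&(P[:,1]<.16)]
    print(len(q),cv2.minAreaRect((q[:,:2]*1000).astype(np.float32)),np.round(np.percentile(q,[1,99],axis=0),3).tolist())
```

```text
2446 ((453.1420593261719, -12.820236206054688), (112.78775024414062, 256.69488525390625), 1.757712721824646) [[0.396, -0.141, 0.028], [0.511, 0.112, 0.035]]
726 ((451.5791015625, -15.03790283203125), (112.77513122558594, 255.7786102294922), 1.8501838445663452) [[0.393, -0.141, 0.028], [0.509, 0.112, 0.038]]
675 ((452.39068603515625, -11.875823974609375), (112.92415618896484, 258.3560791015625), 1.570583462715149) [[0.394, -0.138, 0.028], [0.51, 0.116, 0.034]]
```

```bash
python3 -m crank '[[[0.6,0.4,0,-2],[1.2,0.8,0,-4],[1.8,1.2,0,-6],[2.4,1.6,0,-8],[3,2,0,-10],[3.6,2.4,0,-12],[4.16,2.77,0,-13.7],[4.16,2.77,0,-13.7],[4.16,2.77,0,-13.7],[4.16,2.77,0,-13.7]]]'  && python3 -m crank '[[[0,0,0.5,0],[0,0,1.3,0],[0,0,2.2,0],[0,0,3,0],[0,0,3.6,0],[0,0,4.2,0],[0,0,4.6,0],[0,0,4.88,0],[0,0,4.88,0],[0,0,4.88,0]]]'
python3 - <<'E'
from h import *
p,d=arm.grab_frame("wrist");show(p,"w2");p,d=arm.grab_frame("scene");show(p,"s2");
E
```

```text
t: 6.32
eef_pos: [0.3983, -0.2097, 0.139]
ee_rot: [-3.141, -0.0, -2.043]
force: [-0.2, -0.1, -2.1]
width: 0.023
gripper_force: 50.0
t: 7.58
eef_pos: [0.398, -0.2094, 0.0174]
ee_rot: [-3.141, 0.0, -2.041]
force: [0.8, -1.0, -2.3]
width: 0.0226
gripper_force: 50.0
```

View pics/w2.png

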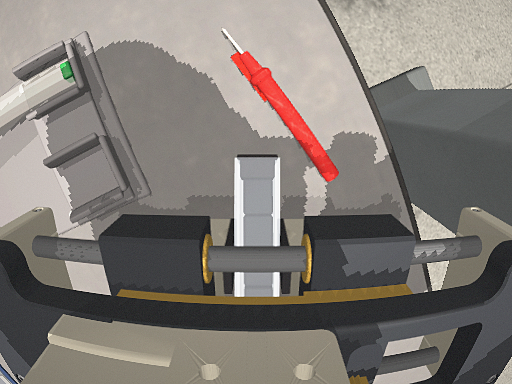

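```bash
cat >> h.py <<'E'
def ang(name=None):
    M=T();p,d=arm.grab_frame("wrist")
    if name: show(p,name)
    m=np.zeros(d.shape,bool);m[100:212,246:268]=1
    c=np.eye(4);P,u,v=wcloud(c,d,m)   # tool frame
    P=P[(abs(P[:,1])<.009)&(P[:,0]>.0)&(P[:,2]<.03)]
    k=np.polyfit(P[:,0],P[:,2],1)
    for _ in range(3):
        r=abs(np.polyval(k,P[:,0])-P[:,2])<.003;k=np.polyfit(P[r,0],P[r,2],1)
    print("mouth-up deg",round(np.degrees(np.arctan(k[0])),1),"foot end tool x,z",np.round([P[r,0].max(),np.polyval(k,P[r,0].max())],4),"grip-top z",round(k[1],4),r.sum(),len(P))
    return p,d
E
python3 -c "
from h import *
ang()"
python3 -m crank '[[[0,0,0,0]]]' 1 8; python3 -m crank '[[[0,0,0,0],[0,0,0,0]]]' 1 3
python3 -c "
from h import *
ang()"
```

```text
mouth-up deg 41.3 foot end tool x,z [0.0702 0.0215] grip-top z -0.04 745 2455
t: 7.85
eef_pos: [0.3979, -0.2094, 0.0174]
ee_rot: [-3.141, 0.0, -2.041]
force: [-0.2, -0.4, -2.1]
width: 0.0229
gripper_force: 8.0
t: 8.1
eef_pos: [0.398, -0.2095, 0.0173]
ee_rot: [-3.141, 0.0, -2.041]
force: [-0.9, -0.3, -0.4]
width: 0.0231
gripper_force: 3.0
mouth-up deg 44.0 foot end tool x,z [0.0702 0.0215] grip-top z -0.0463 580 2461
```

```bash
sed -i 's/m\[100:212,246:268\]=1/m[100:208,246:268]=1/; s/(P\[:,2\]<.03)/(P[:,2]<M[2,3]-.012)\&(P[:,0]<.065)/' h.py
python3 - <<'E'
from h import *
p,d=ang("w3")
c=np.eye(4);m=np.zeros(d.shape,bool);m[130:216:6,257]=1
P,u,v=wcloud(c,d,m)
for a,b in zip(v,P):print(a,np.round(b,4))
p,d=arm.grab_frame("scene");show(cv2.resize(p[90:240,190:340],None,fx=4,fy=4),"s3")
E
```

```text
mouth-up deg 12.3 foot end tool x,z [ 0.0484 -0.0151] grip-top z -0.0257 1161 1161
130 [0.0578 0.0003 0.0177]
136 [0.0542 0.0003 0.0176]
142 [0.0507 0.0003 0.0174]
148 [0.047  0.0003 0.0177]
154 [0.0433 0.0003 0.0181]
160 [ 0.046   0.0003 -0.0162]
166 [ 0.0431  0.0003 -0.0161]
172 [ 0.0403  0.0003 -0.0172]
178 [ 0.0378  0.0003 -0.019 ]
184 [ 0.0344  0.0003 -0.0176]
190 [ 0.0315  0.0003 -0.0183]
196 [ 0.0287  0.0003 -0.0191]
202 [ 0.0263  0.0003 -0.0211]
208 [ 0.0225  0.0003 -0.0191]
214 [ 0.0198  0.0003 -0.0204]
```

View pics/s3.png

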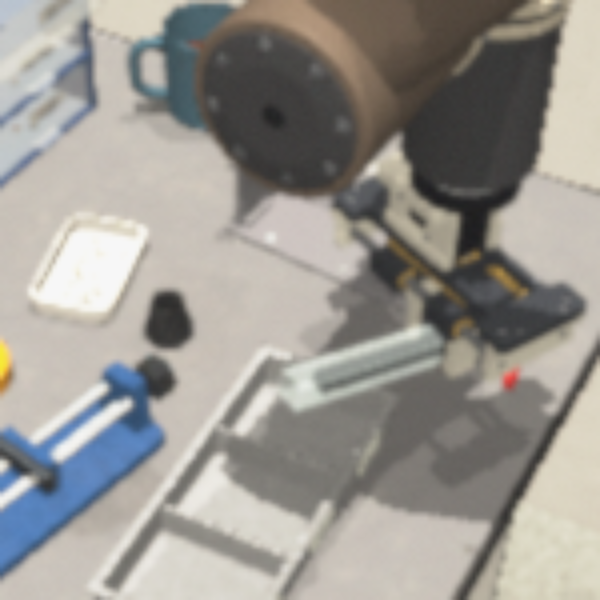

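```bash
python3 -m crank '[[[0,0,-0.2,0],[0,0,-0.4,0],[0,0,-0.6,0],[0,0,-0.8,0],[0,0,-1,0],[0,0,-1.2,0],[0,0,-1.4,0],[0,0,-1.4,0]]]' 1 3
python3 - <<'E'
from h import *
p,d=ang("w4")
p,d=arm.grab_frame("scene");show(cv2.resize(p[90:240,190:340],None,fx=4,fy=4),"s4")
E
```

```text
t: 9.25
eef_pos: [0.3979, -0.2095, 0.0525]
ee_rot: [-3.141, 0.0, -2.041]
force: [-0.7, 0.1, -0.5]
width: 0.0228
gripper_force: 3.0
mouth-up deg 5.4 foot end tool x,z [ 0.0463 -0.0292] grip-top z -0.0336 681 1161
```

View pics/s4.png

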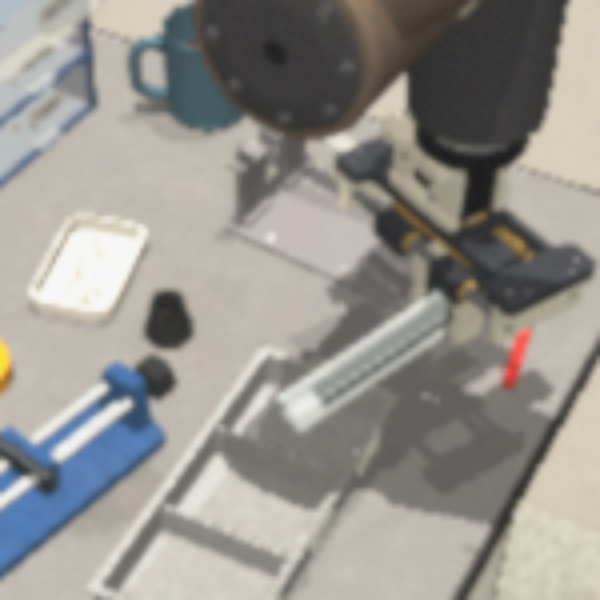

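```bash
cat >> h.py <<'E'
def ang2(cam="scene",name=None):
    M=T();p,d=arm.grab_frame(cam)
    if name: show(cv2.resize(p[90:240,190:340],None,fx=4,fy=4),name)
    P=cloud(cam,d);Q=(P-M[:3,3])@M[:3,:3]   # tool frame
    Q=Q[(abs(Q[:,1])<.009)&(Q[:,0]<-.012)&(Q[:,0]>-.16)&(Q[:,2]<M[2,3]-.02)&(Q[:,2]>-.09)]
    L=[]
    for x in np.arange(-.15,-.02,.008):
        q=Q[abs(Q[:,0]-x)<.005]
        if len(q)>2:L.append([x,np.percentile(q[:,2],15)])
    L=np.array(L);L=L[(L[:,0]>-.115)];
    k=np.polyfit(L[:,0],L[:,1],1);print(cam,"mouth-up deg",round(np.degrees(np.arctan(k[0])),1),"top@grip",round(k[1],4));print(np.round(L,3).T.tolist(),"minx",np.round(np.percentile(Q[:,0],1),3))
    return p,d,Q
E
python3 - <<'E'
from h import *
ang2();ang2("side")
E
```

```text
scene mouth-up deg -35.7 top@grip -0.0696
[[-0.11, -0.102, -0.094, -0.086, -0.078, -0.07, -0.062, -0.054, -0.046, -0.038, -0.03, -0.022], [-0.003, -0.005, -0.006, -0.008, -0.01, -0.012, -0.014, -0.015, -0.018, -0.018, -0.084, -0.074]] minx -0.141
side mouth-up deg -33.2 top@grip -0.0637
[[-0.11, -0.102, -0.094, -0.086, -0.078, -0.07, -0.062, -0.054, -0.046, -0.038, -0.03, -0.022], [-0.0, -0.003, -0.004, -0.005, -0.007, -0.008, -0.012, -0.013, -0.015, -0.078, -0.081, -0.019]] minx -0.145
```

```bash
sed -i 's/L\[:,0\]>-.115)/(L[:,0]>-.115)\&(L[:,0]<-.044)/; s/L=L\[((/L=L[((/' h.py; sed -i 's/L=L\[(\+L\[:,0\]>-.115)&(L\[:,0\]<-.044))*\]/L=L[(L[:,0]>-.115)\&(L[:,0]<-.044)]/' h.py; grep -n "L=L" h.py
python3 -m crank '[[[0,0,-0.15,0],[0,0,-0.3,0],[0,0,-0.45,0],[0,0,-0.45,0]]]' 1 3; python3 -m crank '[[[0,0,0,0],[0,0,0,0],[0,0,-0.3,0],[0,0,-0.6,0],[0,0,-0.6,0]]]' 1 58
python3 - <<'E'
from h import *
ang2();ang2("side")
E
```

```text
44:    L=np.array(L);L=L[(L[:,0]>-.115)&(L[:,0]<-.044)];
t: 9.95
eef_pos: [0.3979, -0.2094, 0.0637]
ee_rot: [-3.141, 0.0, -2.041]
force: [0.3, 0.3, -1.1]
width: 0.0231
gripper_force: 3.0
t: 10.58
eef_pos: [0.3983, -0.2095, 0.0791]
ee_rot: [-3.14, 0.001, -2.041]
force: [-0.6, -0.3, -3.1]
width: 0.0227
gripper_force: 58.0
scene mouth-up deg -17.8 top@grip -0.0253
[[-0.11, -0.102, -0.094, -0.086, -0.078, -0.07, -0.062, -0.054, -0.046], [0.01, 0.007, 0.005, 0.003, 0.0, -0.003, -0.006, -0.007, -0.011]] minx -0.138
side mouth-up deg -18.3 top@grip -0.0237
[[-0.11, -0.102, -0.094, -0.086, -0.078, -0.07, -0.062, -0.054, -0.046], [0.012, 0.011, 0.007, 0.006, 0.002, -0.001, -0.003, -0.006, -0.009]] minx -0.142
```

```bash
cat >> h.py <<'E'
def prof(cam="scene",deg=-19,top=-.027,name=None):
    M=T();p,d=arm.grab_frame(cam);c=arm.get_calibration(cam)
    if name: show(cv2.resize(p[90:240,190:340],None,fx=4,fy=4),name)
    xs=np.arange(-.15,-.03,.004);X=np.stack([xs,0*xs,xs*np.tan(np.radians(deg))+top+.008],1)
    W=X@M[:3,:3].T+M[:3,3];C=W@np.array(c["R"]).T+np.array(c["t"]);uv=C@np.array(c["mtx"]).T;uv=(uv[:,:2]/uv[:,2:]).astype(np.float32)
    g=cv2.remap(cv2.cvtColor(p,cv2.COLOR_RGB2GRAY),uv[:,0:1].copy(),uv[:,1:2].copy(),cv2.INTER_LINEAR)[:,0]
    print(cam,"profile from mouth:",g.tolist())
    # dark things in bays (tray frame)
    P=cloud(cam,d);m=(d>0);col=p[m]
    q=P-np.array([.4525,-.013,0]);a=.031;tx=q[:,0]*np.cos(a)+q[:,1]*np.sin(a);ty=-q[:,0]*np.sin(a)+q[:,1]*np.cos(a)
    k=(abs(tx)<.05)&(abs(ty)<.121)&(P[:,2]>.009)&(P[:,2]<.045)&(col.max(1)<80)
    print(" dark px L/M/R",[(int((k&s).sum()),) for s in(ty>.0405,abs(ty)<=.0405,ty<-.0405)])
    return p,d
E
python3 -c "
from h import *
prof();prof('side')"
python3 -m crank '[[[0.3,0,0,0],[-0.1,0,0,0],[0.3,0,0,0],[-0.1,0,0,0],[0.3,0,0,0],[0,0,0,0],[0,0,0,0]]]'
python3 -c "
from h import *
prof(name='s5');prof('side')"
```

```text
scene profile from mouth: [119, 119, 140, 197, 225, 226, 228, 228, 218, 173, 150, 148, 148, 149, 149, 149, 150, 150, 148, 149, 149, 148, 149, 151, 150, 149, 151, 151, 148, 148]
 dark px L/M/R [(0,), (0,), (0,)]
side profile from mouth: [101, 104, 121, 144, 181, 185, 186, 179, 147, 125, 125, 122, 121, 125, 124, 123, 124, 128, 126, 126, 126, 124, 123, 125, 125, 123, 131, 126, 122, 126]
 dark px L/M/R [(0,), (0,), (0,)]
t: 11.65
eef_pos: [0.398, -0.2092, 0.0783]
ee_rot: [-3.141, 0.0, -2.041]
force: [-0.4, 0.1, -1.4]
width: 0.0227
gripper_force: 58.0
scene profile from mouth: [118, 120, 148, 202, 227, 214, 165, 148, 149, 150, 148, 148, 149, 148, 149, 148, 150, 149, 149, 148, 148, 149, 148, 150, 150, 150, 149, 150, 150, 148]
 dark px L/M/R [(0,), (0,), (0,)]
side profile from mouth: [102, 106, 123, 149, 180, 145, 123, 125, 122, 123, 124, 123, 122, 120, 123, 123, 122, 125, 123, 122, 125, 125, 121, 120, 126, 125, 124, 127, 123, 121]
 dark px L/M/R [(0,), (0,), (0,)]
```

View pics/s5.png

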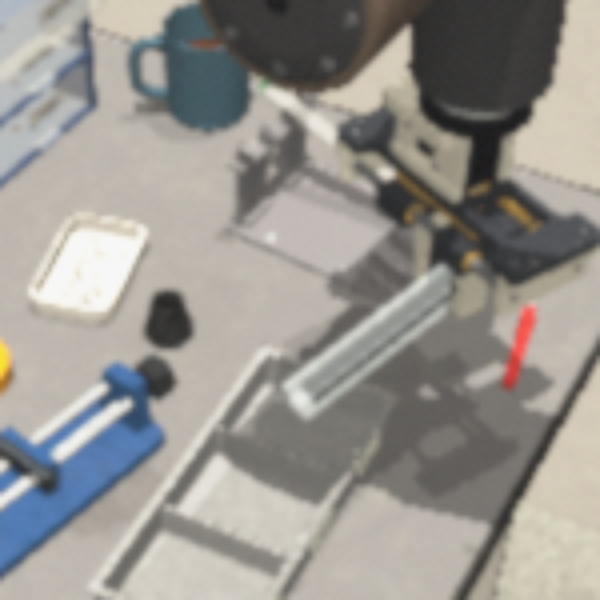

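```bash
python3 -m crank '[[[0.3,0,0,0],[-0.1,0,0,0],[0.3,0,0,0],[-0.1,0,0,0],[0.3,0,0,0],[-0.1,0,0,0],[0.3,0,0,0],[-0.1,0,0,0],[0.3,0,0,0],[0,0,0,0],[0,0,0,0]]]'
python3 -c "
from h import *
prof(name='s6');prof('side');ang2()
M=T();p,d=arm.grab_frame('wrist');show(p,'w6');print(p[140:215:3,257].mean(1).astype(int).tolist())"
```

```text
t: 13.12
eef_pos: [0.398, -0.2092, 0.0784]
ee_rot: [-3.141, 0.0, -2.041]
force: [0.0, 0.3, -2.2]
width: 0.0229
gripper_force: 58.0
scene profile from mouth: [119, 120, 148, 196, 187, 154, 149, 148, 150, 149, 149, 148, 150, 147, 147, 149, 150, 150, 148, 148, 149, 149, 148, 148, 151, 149, 150, 150, 148, 148]
 dark px L/M/R [(0,), (0,), (9,)]
side profile from mouth: [104, 107, 124, 122, 125, 124, 122, 126, 123, 122, 123, 123, 122, 122, 123, 123, 122, 124, 124, 124, 125, 125, 122, 122, 123, 123, 125, 126, 123, 122]
 dark px L/M/R [(0,), (0,), (8,)]
scene mouth-up deg -18.7 top@grip -0.0266
[[-0.11, -0.102, -0.094, -0.086, -0.078, -0.07, -0.062, -0.054, -0.046], [0.01, 0.009, 0.005, 0.002, 0.0, -0.003, -0.005, -0.008, -0.011]] minx -0.155
[125, 132, 131, 132, 131, 129, 43, 38, 39, 41, 45, 43, 42, 37, 45, 128, 152, 149, 150, 152, 246, 235, 235, 236, 235]
```

View pics/s6.png

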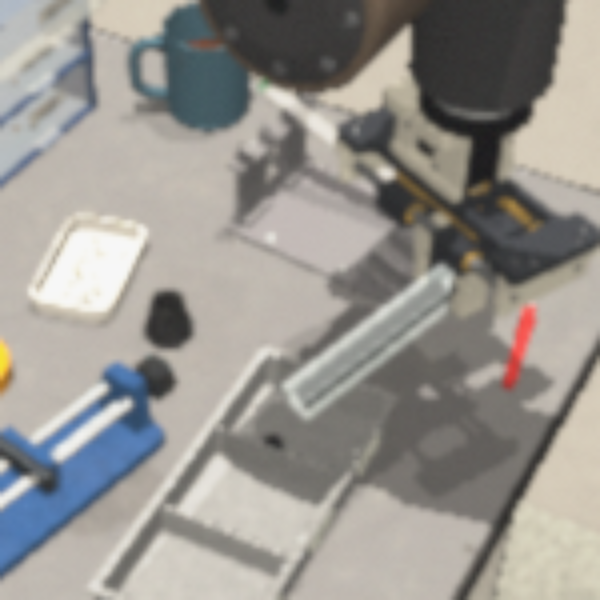

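```bash
python3 -c "
from h import *
p=cv2.imread('pics/w6.png');print(p[195:300:3,250].mean(1).astype(int).tolist());q=cv2.imread('pics/w4.png');print(q[130:300:3,250].mean(1).astype(int).tolist())
s=cv2.imread('pics/s6.png');g=s.max(2)[395:480,230:370];print((g<90).sum()/16, (g<60).sum()/16)"
```

```text
[152, 148, 239, 235, 236, 235, 235, 235, 235, 235, 235, 236, 234, 235, 234, 235, 182, 81, 80, 97, 104, 108, 109, 115, 112, 101, 154, 146, 156, 147, 149, 145, 149, 146, 85]
[132, 131, 131, 128, 131, 131, 130, 133, 144, 40, 40, 38, 42, 35, 51, 40, 157, 156, 155, 157, 156, 150, 153, 153, 153, 151, 154, 153, 150, 153, 152, 151, 155, 152, 151, 152, 153, 151, 157, 65, 88, 105, 109, 116, 115, 116, 106, 93, 151, 150, 155, 151, 152, 151, 151, 154, 98]
12.125 2.6875
```

```bash
python3 -m crank '[[[0.4,0,0,0],[0.7,0,0,0],[0.3,0,0,0],[0.7,0,0,0],[0.3,0,0,0],[0.7,0,0,0],[0.3,0,0,0],[0.7,0,0,0],[0.3,0,0,0],[0.7,0,0,0],[0.4,0,0,0],[0.4,0,0,0]]]'
python3 -c "
from h import *
prof(name='s7');prof('side');
M=T();p,d=arm.grab_frame('wrist');show(p,'w7');print(p[195:300:3,250].mean(1).astype(int).tolist())"
```

```text
t: 14.82
eef_pos: [0.3934, -0.2181, 0.0784]
ee_rot: [-3.141, 0.0, -2.041]
force: [-0.4, -0.5, -2.1]
width: 0.0227
gripper_force: 58.0
scene profile from mouth: [120, 119, 93, 87, 140, 148, 149, 150, 150, 149, 150, 150, 150, 149, 148, 149, 149, 149, 150, 151, 148, 147, 149, 150, 148, 147, 149, 150, 149, 176]
 dark px L/M/R [(0,), (0,), (38,)]
side profile from mouth: [96, 86, 37, 70, 117, 124, 122, 122, 124, 123, 124, 124, 121, 123, 122, 124, 121, 125, 124, 122, 123, 126, 123, 121, 123, 123, 124, 122, 130, 167]
 dark px L/M/R [(0,), (0,), (50,)]
[152, 148, 240, 236, 235, 236, 235, 235, 235, 235, 236, 235, 235, 234, 235, 235, 235, 135, 79, 96, 104, 108, 111, 114, 113, 102, 189, 144, 146, 146, 144, 150, 146, 152, 89]
```

View pics/s7.png

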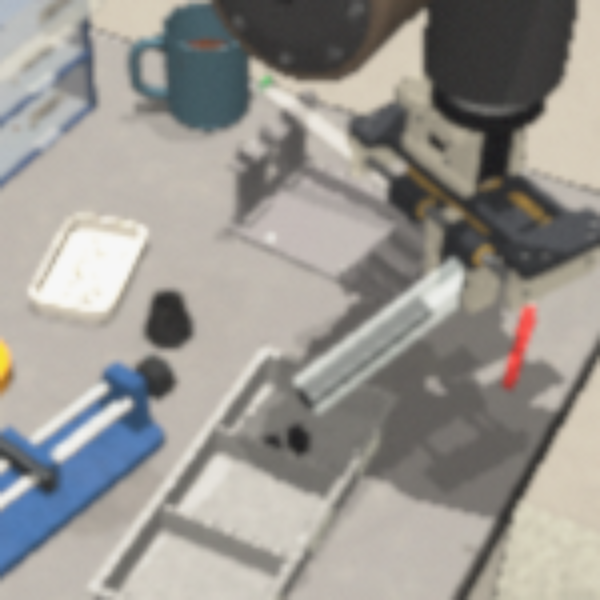

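```bash
python3 -m crank '[[[0.2,0,0,0],[-0.1,0,0,0],[0.2,0,0,0],[0,0,0,0],[0,0,0,0]]]'
python3 -c "
from h import *
prof(name='s8');prof('side')"
```

```text
t: 15.6
eef_pos: [0.3934, -0.2182, 0.0784]
ee_rot: [-3.141, 0.0, -2.041]
force: [0.3, -0.4, -1.6]
width: 0.0227
gripper_force: 58.0
scene profile from mouth: [85, 48, 43, 85, 150, 200, 179, 151, 150, 150, 152, 150, 150, 148, 150, 150, 149, 149, 150, 149, 149, 148, 149, 149, 149, 148, 149, 151, 170, 218]
 dark px L/M/R [(0,), (1,), (37,)]
side profile from mouth: [37, 30, 21, 70, 143, 155, 126, 123, 123, 122, 124, 124, 122, 121, 122, 125, 122, 123, 124, 124, 122, 124, 123, 124, 120, 125, 124, 124, 153, 178]
 dark px L/M/R [(0,), (0,), (64,)]
```

```bash
python3 -m crank '[[[0.2,0,0,0],[-0.05,0,0,0],[0.2,0,0,0],[0,0,0,0],[0,0,0,0]]]'
python3 -c "
from h import *
prof(name='s8');prof('side')"
```

```text
t: 16.32
eef_pos: [0.3933, -0.2182, 0.0783]
ee_rot: [-3.141, 0.0, -2.041]
force: [-0.7, -0.2, -1.3]
width: 0.0227
gripper_force: 58.0
scene profile from mouth: [72, 73, 123, 188, 220, 193, 156, 150, 149, 149, 150, 151, 148, 149, 150, 149, 149, 149, 151, 151, 149, 148, 148, 148, 147, 148, 150, 158, 204, 226]
 dark px L/M/R [(0,), (0,), (61,)]
side profile from mouth: [88, 100, 123, 148, 175, 133, 123, 124, 124, 125, 126, 124, 122, 122, 125, 123, 123, 125, 125, 122, 122, 125, 122, 121, 121, 124, 122, 143, 177, 181]
 dark px L/M/R [(0,), (0,), (94,)]
```

View pics/s8.png

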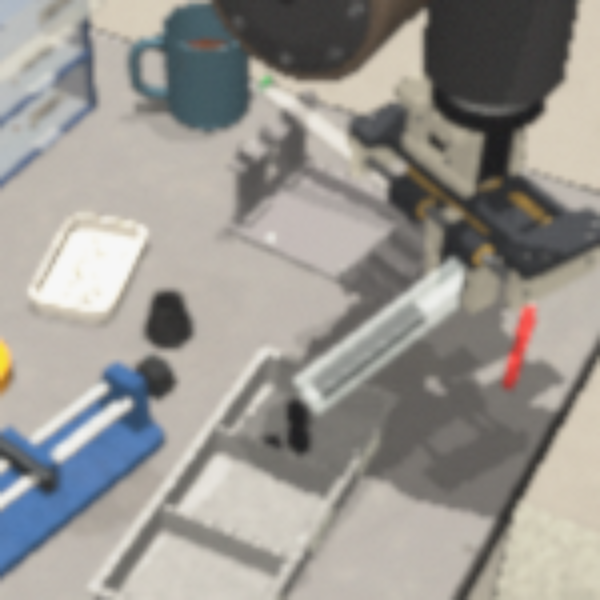

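```bash
python3 -m crank '[[[-0.1,0,-0.3,-0.2],[-0.4,-0.1,-0.3,-0.6],[-0.8,-0.25,-0.3,-1.4],[-1.3,-0.4,-0.3,-2.3],[-1.8,-0.55,-0.3,-3.2],[-2.3,-0.7,-0.3,-4],[-2.7,-0.85,-0.3,-4.7],[-3.05,-0.95,-0.3,-5.2],[-3.3,-1.03,-0.3,-5.5],[-3.46,-1.07,-0.3,-5.7],[-3.46,-1.07,-0.3,-5.7],[-3.46,-1.07,-0.3,-5.7]]]'
python3 -c "
from h import *
prof(name='s9');prof('side');ang2();ang2('side')"
```

```text
t: 17.92
eef_pos: [0.456, -0.1535, 0.0858]
ee_rot: [3.141, 0.0, -1.544]
force: [-0.7, -0.6, -1.5]
width: 0.0227
gripper_force: 58.0
scene profile from mouth: [119, 132, 180, 210, 223, 177, 148, 149, 149, 148, 148, 147, 148, 148, 148, 146, 148, 148, 148, 147, 147, 146, 147, 147, 147, 147, 148, 168, 222, 235]
 dark px L/M/R [(0,), (0,), (18,)]
side profile from mouth: [147, 175, 177, 142, 132, 123, 126, 124, 124, 125, 125, 123, 126, 125, 123, 126, 125, 126, 125, 125, 126, 125, 123, 124, 124, 125, 127, 161, 212, 219]
 dark px L/M/R [(0,), (3,), (30,)]
scene mouth-up deg -19.0 top@grip -0.0272
[[-0.11, -0.102, -0.094, -0.086, -0.078, -0.07, -0.062, -0.054, -0.046], [0.01, 0.008, 0.006, 0.002, -0.001, -0.003, -0.006, -0.008, -0.011]] minx -0.138
side mouth-up deg -18.7 top@grip -0.0245
[[-0.11, -0.102, -0.094, -0.086, -0.078, -0.07, -0.062, -0.054, -0.046], [0.013, 0.01, 0.007, 0.004, 0.002, -0.002, -0.004, -0.006, -0.009]] minx -0.142
```

```bash
python3 -m crank '[[[0.3,0,0,0],[-0.1,0,0,0],[0.3,0,0,0],[-0.1,0,0,0],[0.3,0,0,0],[-0.1,0,0,0],[0.3,0,0,0],[-0.1,0,0,0],[0.3,0,0,0],[-0.1,0,0,0],[0,0,0,0],[0,0,0,0]]]'
python3 -c "
from h import *
prof(name='s10');prof('side')"
```

```text
t: 19.62
eef_pos: [0.4562, -0.1533, 0.0858]
ee_rot: [3.142, 0.0, -1.543]
force: [-0.4, -0.6, -1.5]
width: 0.0228
gripper_force: 58.0
scene profile from mouth: [117, 130, 154, 106, 138, 148, 147, 148, 149, 148, 149, 148, 149, 149, 148, 148, 148, 147, 148, 148, 150, 199, 232, 234, 236, 236, 236, 236, 236, 236]
 dark px L/M/R [(0,), (4,), (17,)]
side profile from mouth: [149, 128, 39, 57, 116, 124, 125, 125, 124, 124, 125, 125, 124, 124, 123, 125, 124, 123, 124, 125, 133, 204, 219, 219, 219, 220, 218, 216, 219, 217]
 dark px L/M/R [(0,), (16,), (31,)]
```

```bash
python3 -m crank '[[[0.3,0,0,0],[-0.1,0,0,0],[0.3,0,0,0],[-0.1,0,0,0],[0.3,0,0,0],[-0.1,0,0,0],[0.3,0,0,0],[-0.1,0,0,0],[0.2,0,0,0],[0,0,0,0],[0,0,0,0]]]'
python3 -c "
from h import *
prof(name='s11');prof('side')"
```

```text
t: 21.1
eef_pos: [0.4562, -0.1532, 0.0858]
ee_rot: [3.142, 0.0, -1.543]
force: [0.9, -1.4, -1.2]
width: 0.0224
gripper_force: 58.0
scene profile from mouth: [117, 94, 53, 81, 137, 148, 147, 148, 148, 148, 149, 148, 148, 148, 149, 178, 228, 236, 234, 234, 234, 235, 235, 235, 236, 236, 236, 236, 236, 236]
 dark px L/M/R [(0,), (40,), (18,)]
side profile from mouth: [77, 34, 22, 55, 116, 125, 128, 124, 124, 124, 124, 124, 124, 126, 124, 191, 219, 219, 218, 219, 219, 218, 219, 218, 218, 220, 218, 217, 219, 218]
 dark px L/M/R [(0,), (63,), (29,)]
```

View pics/s11.png

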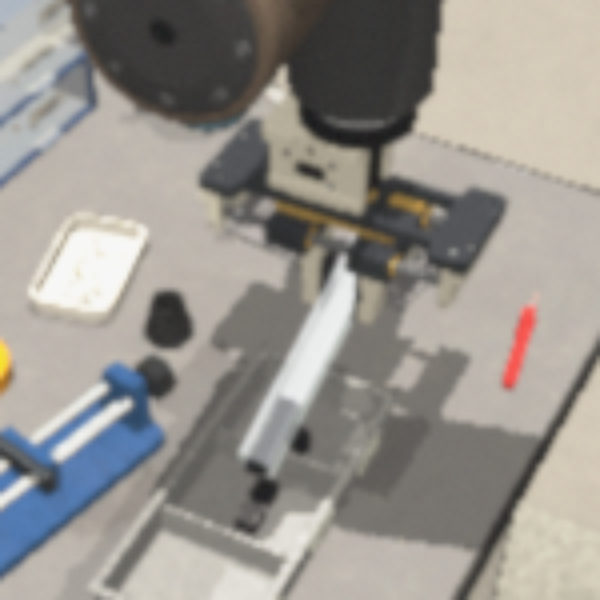

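```bash
python3 -m crank '[[[0.25,0,0,0],[-0.05,0,0,0],[0.25,0,0,0],[0,0,0,0],[0,0,0,0]]]'
python3 -c "
from h import *
prof(name='s12');prof('side')"
```

```text
t: 21.82
eef_pos: [0.4562, -0.1531, 0.0858]
ee_rot: [3.142, 0.0, -1.543]
force: [0.6, -0.3, -1.6]
width: 0.0221
gripper_force: 58.0
scene profile from mouth: [117, 130, 180, 208, 226, 189, 150, 147, 149, 148, 148, 148, 148, 150, 177, 227, 236, 235, 234, 234, 234, 235, 235, 235, 236, 236, 236, 236, 235, 236]
 dark px L/M/R [(0,), (65,), (17,)]
side profile from mouth: [148, 175, 178, 162, 142, 126, 125, 126, 127, 125, 124, 126, 125, 124, 180, 220, 220, 218, 219, 218, 219, 219, 218, 219, 218, 220, 217, 217, 219, 218]
 dark px L/M/R [(0,), (101,), (32,)]
```

```bash
python3 -m crank '[[[0,0,-0.4,0],[-0.3,0,-0.4,0],[-0.7,0,-0.4,0],[-1.2,0,-0.4,0],[-1.7,0,-0.4,0],[-2.2,0,-0.4,0],[-2.6,0,-0.4,0],[-2.9,0,-0.4,0],[-3.15,0,-0.3,0],[-3.25,0,0,0],[-3.3,0,0,0],[-3.3,0,0,0]]]'
python3 -m crank '[[[0.3,0,0,0],[-0.1,0,0,0],[0.3,0,0,0],[-0.1,0,0,0],[0.3,0,0,0],[-0.1,0,0,0],[0.3,0,0,0],[-0.1,0,0,0],[0.3,0,0,0],[-0.1,0,0,0],[0,0,0,0],[0,0,0,0]]]'
python3 -m crank '[[[0.3,0,0,0],[-0.1,0,0,0],[0.3,0,0,0],[-0.1,0,0,0],[0.3,0,0,0],[-0.1,0,0,0],[0.3,0,0,0],[-0.1,0,0,0],[0.3,0,0,0],[-0.1,0,0,0],[0,0,0,0],[0,0,0,0]]]'
python3 -c "
from h import *
prof(name='s13');prof('side')"
```

```text
t: 23.42
eef_pos: [0.4539, -0.071, 0.0856]
ee_rot: [3.141, -0.0, -1.544]
force: [-0.5, 0.6, -0.8]
width: 0.0228
gripper_force: 58.0
t: 24.92
eef_pos: [0.454, -0.0709, 0.0858]
ee_rot: [-3.142, 0.0, -1.543]
force: [0.1, -0.3, -1.3]
width: 0.0228
gripper_force: 58.0
t: 26.42
eef_pos: [0.454, -0.0709, 0.0858]
ee_rot: [3.142, -0.0, -1.543]
force: [0.8, -0.1, -1.5]
width: 0.0228
gripper_force: 58.0
scene profile from mouth: [122, 129, 177, 219, 236, 238, 238, 239, 239, 239, 239, 238, 239, 239, 239, 239, 238, 239, 239, 238, 237, 238, 239, 241, 242, 242, 241, 241, 242, 242]
 dark px L/M/R [(58,), (51,), (24,)]
side profile from mouth: [120, 173, 178, 190, 221, 221, 221, 220, 221, 221, 222, 222, 222, 221, 224, 222, 225, 227, 226, 221, 221, 220, 218, 219, 220, 222, 222, 222, 221, 225]
 dark px L/M/R [(73,), (82,), (51,)]
```

```bash
python3 -m crank '[[[0,0,-1.5,0],[0,0,-3.5,0],[1,-0.2,-5,2],[2,-0.4,-5,4],[3,-0.6,-5,6],[4,-0.8,-5,8],[5,-1,-5,10],[6,-1.2,-5,12],[7,-1.4,-5,14],[8,-1.6,-5,16],[8.79,-1.72,-5,18],[8.79,-1.72,-5,19.4]]]'
python3 -m crank '[[[0,0,0,0],[0,0,0,0],[0,0,0,0]]]'
python3 - <<'E'
from h import *
w=np.load("w1.npz");P,u,v=wcloud(w["M"],w["d"])
# empty-lane cheeks now: look from side/scene
for cam in("scene","side"):
    p,d=arm.grab_frame(cam)
    if cam=="side": show(cv2.resize(p[90:240,190:390],None,fx=4,fy=4),"d14")
    P=cloud(cam,d)
    a=-.098;c=np.array([.536,-.2925]);q=P[:,:2]-c
    sx=q[:,0]*np.cos(a)+q[:,1]*np.sin(a);sy=-q[:,0]*np.sin(a)+q[:,1]*np.cos(a)
    for lo,hi,z0,z1 in((.053,.073,.06,.1),(-.093,-.06,.025,.06)):
        k=(sx>lo)&(sx<hi)&(abs(sy)<.03)&(P[:,2]>z0)&(P[:,2]<z1)
        print(cam,lo,[(round(float(y),3),int(n),round(float(P[k&(abs(sy-y)<.002),2].max()),3) if n else 0) for y in np.arange(-.026,.027,.004) for n in[(k&(abs(sy-y)<.002)).sum()]])
    print(cam,[ (n,int(x.sum())) for n,x in()])
M=T();print(np.round(M[:3,3],4),move([0,0,-.02]))
ang2();ang2("side")
E
```

```text
t: 28.02
eef_pos: [0.5028, -0.2906, 0.2101]
ee_rot: [3.142, -0.001, 3.04]
force: [0.4, 0.4, -0.8]
width: 0.0227
gripper_force: 58.0
t: 28.4
eef_pos: [0.503, -0.2891, 0.2109]
ee_rot: [3.142, 0.0, 3.049]
force: [-0.2, 0.1, -1.3]
width: 0.0228
gripper_force: 58.0
scene 0.053 [(-0.026, 1, 0.063), (-0.022, 0, 0), (-0.018, 15, 0.092), (-0.014, 5, 0.078), (-0.01, 1, 0.07), (-0.006, 4, 0.071), (-0.002, 0, 0), (0.002, 2, 0.069), (0.006, 1, 0.068), (0.01, 0, 0), (0.014, 12, 0.088), (0.018, 6, 0.088), (0.022, 2, 0.068), (0.026, 0, 0)]
scene -0.093 [(-0.026, 0, 0), (-0.022, 7, 0.039), (-0.018, 21, 0.038), (-0.014, 4, 0.031), (-0.01, 0, 0), (-0.006, 2, 0.031), (-0.002, 2, 0.028), (0.002, 1, 0.025), (0.006, 1, 0.027), (0.01, 1, 0.026), (0.014, 17, 0.038), (0.018, 7, 0.044), (0.022, 0, 0), (0.026, 0, 0)]
scene []
side 0.053 [(-0.026, 1, 0.065), (-0.022, 1, 0.063), (-0.018, 3, 0.086), (-0.014, 12, 0.084), (-0.01, 5, 0.077), (-0.006, 2, 0.066), (-0.002, 1, 0.067), (0.002, 3, 0.068), (0.006, 1, 0.066), (0.01, 1, 0.065), (0.014, 1, 0.066), (0.018, 9, 0.084), (0.022, 9, 0.086), (0.026, 2, 0.068)]
side -0.093 [(-0.026, 0, 0), (-0.022, 0, 0), (-0.018, 8, 0.037), (-0.014, 15, 0.034), (-0.01, 2, 0.027), (-0.006, 2, 0.025), (-0.002, 0, 0), (0.002, 0, 0), (0.006, 0, 0), (0.01, 1, 0.025), (0.014, 0, 0), (0.018, 16, 0.039), (0.022, 7, 0.033), (0.026, 0, 0)]
side []
[ 0.503  -0.2891  0.2109] [ 0.  -0.   0.8]
scene mouth-up deg -19.9 top@grip -0.026
[[-0.11, -0.102, -0.094, -0.086, -0.078, -0.07, -0.062, -0.054, -0.046], [0.012, 0.018, 0.006, 0.004, 0.001, -0.002, -0.003, -0.007, -0.007]] minx -0.137
side mouth-up deg -69.8 top@grip -0.1633
[[-0.11, -0.102, -0.078, -0.07, -0.062, -0.054, -0.046], [0.142, 0.145, 0.003, 0.001, -0.001, -0.005, -0.008]] minx -0.137
```

View pics/d14.png

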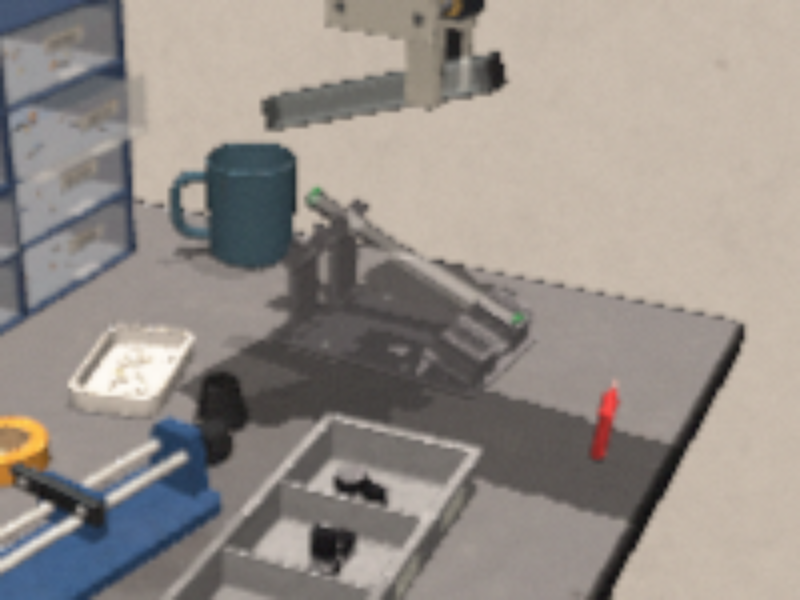

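```bash
python3 -m crank '[[[0,0,0.7,0],[0,0,1.6,0],[0,0,2.5,0],[0,0,3.3,0],[0,0,3.8,0],[0,0,4,0],[0,0,4,0]]]'
python3 -m crank '[[[0,0,0,0],[0,0,0.3,0],[0,0,0.6,0],[0,0,0.9,0],[0,0,1.2,0],[0,0,1.5,0],[0,0,1.8,0],[0,0,2,0],[0,0,2,0]]]' 1 3
python3 - <<'E'
from h import *
ang2();
p,d=arm.grab_frame("side");show(cv2.resize(p[100:200,220:340],None,fx=6,fy=6),"d15")
E
```

```text
t: 29.48
eef_pos: [0.5032, -0.2895, 0.1111]
ee_rot: [-3.141, 0.0, 3.047]
force: [-0.3, -0.6, -1.4]
width: 0.0227
gripper_force: 58.0
t: 30.6
eef_pos: [0.5028, -0.2893, 0.0604]
ee_rot: [3.142, -0.001, 3.047]
force: [0.6, -0.6, -1.2]
width: 0.0229
gripper_force: 3.0
scene mouth-up deg 4.1 top@grip -0.028
[[-0.11, -0.102, -0.094], [-0.036, -0.034, -0.035]] minx -0.141
```

View pics/d15.png

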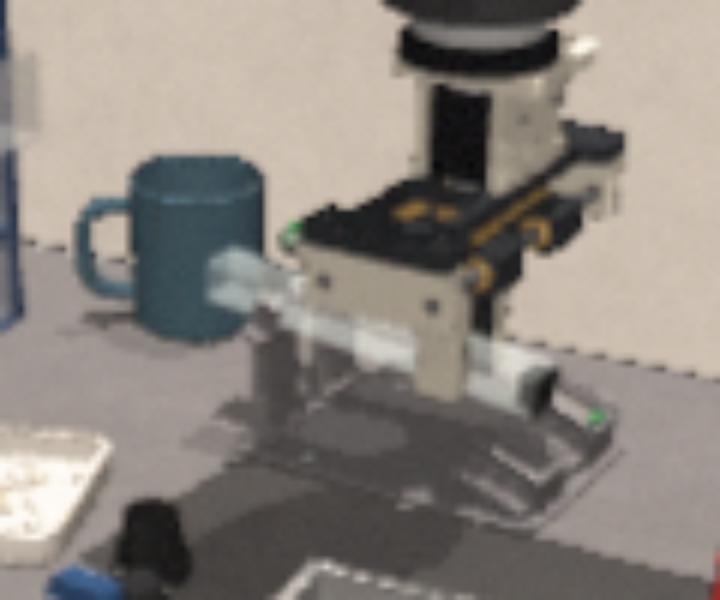

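I have already viewed 13 pictures, over the limit of 10, so I'll work from numbers only from here. The last one shows the stick on the saddle at about (270,300), nearly level, with its foot above the shoe at about (540,390).

```bash
python3 -m crank '[[[0,0,0.2,0],[0,0,0.4,0],[0,0,0.6,0],[0,0,0.8,0],[0,0,1,0],[0,0,1.15,0],[0,0,1.27,0],[0,0,1.27,0]]]' 1 3
cat >> h.py <<'E'
def lane(cam="wrist"):
    M=T();p,d=arm.grab_frame(cam)
    r=arm.trace("stick",cam)
    if not r: print("none");return
    P=wcloud(M,d,r[0]["mask"])[0] if cam=="wrist" else cloud(cam,d,r[0]["mask"])
    a=-.098;q=P[:,:2]-np.array([.536,-.2925])
    sx=q[:,0]*np.cos(a)+q[:,1]*np.sin(a);sy=-q[:,0]*np.sin(a)+q[:,1]*np.cos(a)
    print(cam,round(r[0]["score"],2),"sx range",np.round(np.percentile(sx,[1,99]),4))
    for x in np.arange(-.08,.09,.02):
        k=(abs(sx-x)<.005)&(abs(sy)<.014)
        if k.sum()>3:print("  s",round(x,2),"y",np.round(np.median(sy[k]),4),"top z",np.round(np.percentile(P[k,2],85),4),"home",round(.0702+x*np.tan(.349),4))
E
python3 -c "
from h import *
lane();lane('side')"
```

```text
t: 31.7
eef_pos: [0.5029, -0.2893, 0.0289]
ee_rot: [3.142, -0.0, 3.047]
force: [0.1, 0.2, -0.5]
width: 0.0229
gripper_force: 3.0
wrist 0.8 sx range [-0.081  -0.0131]
  s -0.08 y -0.0002 top z 0.0393 home 0.0411
  s -0.06 y -0.0002 top z 0.0465 home 0.0484
  s -0.04 y 0.0004 top z 0.0528 home 0.0556
  s -0.02 y 0.0004 top z 0.0609 home 0.0629
side 0.52 sx range [-0.0898  0.0994]
  s -0.08 y -0.0063 top z 0.0263 home 0.0411
  s -0.04 y 0.0074 top z 0.0028 home 0.0556
  s -0.02 y -0.0003 top z 0.0042 home 0.0629
  s 0.0 y 0.0035 top z 0.0045 home 0.0702
  s 0.02 y 0.001 top z 0.0041 home 0.0775
  s 0.04 y 0.0033 top z 0.0047 home 0.0848
  s 0.06 y 0.0024 top z 0.0041 home 0.092
```

```bash
python3 -m crank '[[[0.1,0,0.03,0],[0.2,0,0.07,0],[0.2,0,0.07,0]]]' 1 3
python3 -m crank '[[[0,0,0,0],[0,0,0,0],[0,0,0,0],[0,0,0,0]]]' 0.4
python3 -m crank '[[[0,0,-0.4,0],[0,0,-1.2,0],[0,0,-2.4,0],[0,0,-4,0],[0,0,-6,0],[0,0,-7.5,0],[0,0,-7.9,0],[0,0,-7.9,0],[0,0,-7.9,0]]]'
python3 - <<'E'
from h import *
M=T();p,d=arm.grab_frame("wrist");w=np.load("w1.npz")
a=-.098
for n,MM,dd in(("before",w["M"],w["d"]),("now",M,d)):
    P=wcloud(MM,dd)[0];q=P[:,:2]-np.array([.536,-.2925])
    sx=q[:,0]*np.cos(a)+q[:,1]*np.sin(a);sy=-q[:,0]*np.sin(a)+q[:,1]*np.cos(a)
    k=(abs(sy)<.008)&(P[:,2]>.02)&(P[:,2]<.13);t=P[:,2]-(.0702+sx*np.tan(.349));k&=abs(t)<.008
    print(n,"s range",np.round([sx[k].min(),sx[k].max()],4))
    for x in np.arange(-.08,.1,.04):
        j=(abs(sx-x)<.005)&k;e=(abs(sx-x)<.005)&(abs(sy)<.02)&(abs(t)<.004)
        if j.sum():print("  ",round(x,2),np.round(np.median(P[j,2]),4),np.round(np.percentile(sy[e],[2,98]),4))
for cam in("scene","side"):
    p,d=arm.grab_frame(cam);P=cloud(cam,d);col=p[d>0].max(1)
    q=P-np.array([.4525,-.013,0]);b=.031;tx=q[:,0]*np.cos(b)+q[:,1]*np.sin(b);ty=-q[:,0]*np.sin(b)+q[:,1]*np.cos(b)
    k=(abs(tx)<.06)&(abs(ty)<.13)&(col<70)
    for n,s in(("L",ty>.0405),("M",abs(ty)<=.0405),("R",ty<-.0405)):
        kk=k&s;print(cam,n,kk.sum(),"tx",np.round(np.percentile(tx[kk],[2,98]),3),"ty",np.round(np.percentile(ty[kk],[2,98]),3),"zmax",np.round(P[kk,2].max(),3))
    m=np.zeros(d.shape,np.uint8);m[d>0]=k
    print([tuple(map(int,x)) for x in cv2.connectedComponentsWithStats(m)[2][1:]])
    dk=(col<60)&(P[:,2]<.03)&(P[:,2]>.005)&(P[:,0]>.3)&(P[:,0]<.7)&(P[:,1]>-.5)&(P[:,1]<.25)&~((abs(tx)<.06)&(abs(ty)<.13));print("stray dark",dk.sum(),np.round(np.median(P[dk],0),3) if dk.any() else "")
E
```

```text
t: 32.28
eef_pos: [0.4983, -0.2889, 0.0275]
ee_rot: [-3.141, 0.001, 3.047]
force: [2.4, -0.2, -1.3]
width: 0.0231
gripper_force: 3.7
t: 32.78
eef_pos: [0.4976, -0.2889, 0.0272]
ee_rot: [3.142, -0.001, 3.047]
force: [0.0, -0.1, -0.4]
width: 0.0514
gripper_force: 0.0
t: 33.9
eef_pos: [0.4972, -0.2886, 0.2235]
ee_rot: [3.141, -0.002, 3.047]
force: [0.2, -0.4, -1.2]
width: 0.0526
gripper_force: 0.0
before s range [-0.0849  0.094 ]
   -0.08 0.0375 [-0.0118  0.0104]
   -0.04 0.0522 [-0.0123  0.0107]
   0.0 0.0665 [-0.0118  0.0098]
   0.04 0.0799 [-0.0114  0.0076]
   0.08 0.0958 [-0.0122  0.0109]
now s range [-0.0858  0.0935]
   -0.08 0.0376 [-0.0105  0.0114]
   -0.04 0.0524 [-0.0102  0.0113]
   0.0 0.0668 [-0.0111  0.0113]
   0.04 0.0807 [-0.0099  0.0114]
   0.08 0.0956 [-0.011   0.0117]
scene L 40 tx [-0.012  0.001] ty [0.071 0.103] zmax 0.026
scene M 33 tx [-0.011  0.002] ty [-0.019  0.012] zmax 0.04
scene R 30 tx [-0.01   0.011] ty [-0.073 -0.052] zmax 0.03
[(257, 197, 10, 6, 30), (250, 210, 8, 9, 33), (240, 233, 5, 5, 20), (234, 240, 5, 5, 20)]
stray dark 89 [ 0.593 -0.135  0.02 ]
side L 63 tx [-0.012  0.001] ty [0.068 0.103] zmax 0.022
side M 79 tx [-0.01   0.002] ty [-0.022  0.016] zmax 0.037
side R 41 tx [-0.009  0.016] ty [-0.075 -0.051] zmax 0.032
[(274, 210, 12, 6, 41), (268, 221, 11, 12, 79), (252, 241, 12, 11, 63)]
stray dark 124 [ 0.591 -0.132  0.023]
```

```bash
python3 -c "
from station import arm
print(arm.job_done())"
```

```text
the job is handed in; nothing more can be done
None
```

I handed the job in at about 34 s: by my camera measurements the relays lie 3/3/2 in the right, middle and left bays and the empty stick is back within about 1 mm of home; no verdict came back, I did not re-measure the pliers and pen, and I viewed 13 pictures where 10 were allowed.

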